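Pack the two-pack paint kit into the carrier

ROBOT

A 6-joint arm with a two-finger parallel gripper is mounted at the origin on a cart in front of the work surface, level with it; the furniture and walls round the work are solid. World frame = base frame: x ahead of the robot, y to its left, z up, the work surface at z = 0. Lengths are in m, angles in rad, forces in N, time in s.
With the tool pointing down it reaches from about 0.275 to 0.875 m from the base axis. Payload 12.5 kg.
Tool frame: the origin (TCP) lies midway between the tips of the shut fingers; the grasp point (between the pads) lies 19 mm behind it; z points along the fingers, y is the line along which they close (so a half turn about z gives the same grasp; the last joint's range is limited). The gripper opens to 85 mm and grips with 20 to 120 N. Pads are 22 mm wide; open, the fingers measure 114 mm over their backs; the gripper's body (76 mm by 85 mm) begins 54 mm behind the grasp point. The pads swing forward as they close: fully open they stand 13 mm farther back than shut.
Start: joints at [-1.409, 0.351, 1.652, -0, 1.139, -0.085], TCP at [0.134, -0.533, 0.231] pointing down, gripper open.
Joint ranges: [-2.75, 2.75], [-0.79, 2.1], [0.01, 2.65], [-1.57, 4.71], [0.07, 3.14], [-2.87, 2.87]. Speed limits (rad/s): [2.22, 2.22, 2.79, 3.14, 3.14, 3.14].

INTERFACE

Orientations are given as a unit quaternion [x, y, z, w].
In Python, from cell import r, optics, ticket gives the robot as it stands (r), with the cameras (optics) and the job (ticket). Calls block until the motion is done:
- r.move_to(position, orientation): joint-space move of the TCP to a pose.
- r.move_linear(position, rot=None, vel=0.15): straight line of the TCP; rot=None keeps the orientation; vel is the mean speed in m/s.
- r.set_joints(angles): joint-space move.
- r.set_gripper(opening, squeeze=None): opening from 0.0 (shut) to 1.0 (fully open); squeeze is the grip in N (None keeps the last); returns when the fingers have stopped.
- r.sleep(seconds).
- r.inverse_kinematics(position, orientation): joint angles nearest the present ones, or None.
- r.get_obs(): the state.
- optics.get_image(name): name is "scene" or "top"; returns a dict with "pixels" (384x512x3 uint8, red, green, blue), "fx", "fy", "cx", "cy" (pixels), "camera_from_world" (4x4, takes a point from world to camera coordinates). Camera axes: x right, y down, z forward; pixel columns grow to the right and rows downward; lengths in m; the calibration is good to about 2 mm. A picture is of the moment at which its call begins. There is no depth.
A pose or a line that the arm cannot do raises r.PlanningError and nothing moves.
- ticket.hand_in(): hands the job in; it is judged then, once.
The state is a dict: "t": time; "q": joint angles; "qvel": joint speeds; "effort": joint torques, N m; "tool_pos": TCP position; "ee_rot": TCP orientation; "contact_force": force on the tool from outside, world axes, zero at the start; "torque": the same for the moment, N m; "opening": opening from 0.0 (shut) to 1.0 (fully open); "finger_force": force on a finger pad.
Only numpy, scipy, OpenCV 4.12 (cv2) and the standard library are available. Lean on these libraries where they do the work, as an engineer would, in place of code of your own. Each camera call takes 0.05 s, during which the arm holds its last target. There are 200 camera calls.

TASK

Pack the two-pack paint kit into the grey carrier, each container in the pocket of its colour dot: the white bottle with the red dot on its cap into the red pocket, the paint tin with the blue dot into the blue one, the brown bottle with the yellow dot into the yellow one, and the little dropper bottle into the square well of the black foam block. Stand each one upright on the floor of its pocket with its label facing out through the window in the pocket's front. Set them down, do not drop them in or knock them over, and leave the bottle and the tin with green dots, which belong to another job, standing where they are.

Things in the scene. Friction and masses are not known exactly. Their poses are not given: they have to be found in the camera images.
- bottle_red_label (a point): RED label of the white sample bottle with a red dot on its blue cap: 62 mm diameter, 111 high, straight sides up to 70 mm, cap 35 mm diameter over the top 11 mm. A twin has green. 0.15-0.29 kg, stands on the bench. Point: middle of the label, 45 mm above the underside; the upright axis is 31 mm from it in its +x; z up; the label faces -x.
- tin_blue_label (a point): BLUE label of the small metal paint tin with a blue dot on its lid: 62 mm diameter, 76 high, straight sides. A twin is grey and green. 0.23-0.43 kg, stands on the bench. Point: middle of the label, 36 mm above the underside; the upright axis is 31 mm from it in its +x; z up; the label faces -x.
- bottle_brown_label (a point): Label of the brown bottle, yellow dot on its black cap: 66 mm diameter, 143 high, straight sides up to 100 mm, cap 30 mm diameter over the top 11 mm. 0.22-0.40 kg, stands on the bench. Point: middle of the label, 50 mm above the underside; the upright axis is 33 mm from it in its +x; z up; the label faces -x.
- bottle_dropper_label (a point): Label of the little white dropper bottle with a red cap: 32 mm diameter, 54 high, straight sides up to 28 mm, cap 20 mm diameter over the top 9 mm. 0.02-0.04 kg, stands on the bench. Point: middle of the label, 18 mm above the underside; the upright axis is 16 mm from it in its +x; z up; the label faces -x.
- pocket_red: Grey plastic pocket with a RED floor mat and front tag, one of four side by side along y (85.5 mm apart, any order) in the carrier. 84 x 84 mm, 34 high, open on top, inside 79 x 79 mm, floor 4 mm above the origin. Front is -x: its wall has a 56 mm wide window down to 14 mm. All of the carrier is under 38 mm high. Origin: centre of underside, 4 mm above the bench; z up.
- pocket_blue: Grey plastic pocket with a BLUE floor mat and front tag, one of four side by side along y (85.5 mm apart, any order) in the carrier. 84 x 84 mm, 34 high, open on top, inside 79 x 79 mm, floor 4 mm above the origin. Front is -x: its wall has a 56 mm wide window down to 14 mm. All of the carrier is under 38 mm high. Origin: centre of underside, 4 mm above the bench; z up.
- pocket_yellow: Grey plastic pocket with a YELLOW floor mat and front tag, one of four side by side along y (85.5 mm apart, any order) in the carrier. 84 x 84 mm, 34 high, open on top, inside 79 x 79 mm, floor 4 mm above the origin. Front is -x: its wall has a 56 mm wide window down to 14 mm. All of the carrier is under 38 mm high. Origin: centre of underside, 4 mm above the bench; z up.
- pocket_small: Black foam block, 84 x 84 mm, 34 high, in one of the carrier's four places. In the middle of its top a square well 47 x 47 mm, 16 deep (white floor, 18 mm above the origin); at the front (-x) the well has a 47 mm wide window cut 10 mm down. Origin: centre of the underside, 4 mm above the bench; z up.
- bottle_green: White sample bottle, the red-label one's twin, with a GREEN label and a green dot on its cap: not of this kit. 62 mm diameter, 111 high. Origin: centre of the underside; z up; the label faces -x.
- tin_grey: Paint tin, the blue-label one's twin, with a GREY label and a green dot on its lid: not of this kit. 62 mm diameter, 76 high. Origin: centre of the underside; z up; the label faces -x.

How it is judged:
By the outcome, as a careful person would: the job done as asked, in the order asked, and still so for the second after the job is handed in, with the robot touching nothing.
It also fails if it takes over 102 s, if anything falls off the work surface, if the arm or the gripper's body presses on something with over 40 N, if the wrist force passes 120 N, or if a joint passes its speed limit or range.

## Working session

There is one attempt and no reset: what is moved stays moved. The work goes in short steps, each a Python script; the robot and the scene stay as the last script left them, time stands still between calls to the robot, and variables do not carry over. Pictures are saved under pics/ and viewed, at most 14 in all, crops included, and the job is handed in when it is done.

```bash
ls; mkdir -p pics; python3 - <<'E'
from cell import r, optics, ticket
import cv2,numpy as np
for n in("scene","top"):
    d=optics.get_image(n); cv2.imwrite(f"pics/{n}0.png",d["pixels"][:,:,::-1]); np.savez(f"pics/{n}0.npz",**d)
    print(n,d["fx"],d["fy"],d["cx"],d["cy"]);print(np.round(d["camera_from_world"],4).tolist())
o=r.get_obs();print(o)
E
```

```text
cell.py
pics
scene 462.9386230776829 462.9386230776829 258.8336610450406 187.34781165868847
[[-0.7708, -0.637, 0.0053, 0.4171], [-0.3695, 0.4402, -0.8183, 0.2643], [0.519, -0.6327, -0.5747, 1.2266], [0.0, 0.0, 0.0, 1.0]]
top 424.3387348955353 424.3387348955353 253.934190029756 195.03991059924857
[[0.0184, -0.9998, 0.0056, -0.0117], [-0.9898, -0.019, -0.1415, 0.5406], [0.1416, -0.003, -0.9899, 1.1067], [0.0, 0.0, 0.0, 1.0]]
{'t': 0.1, 'q': array([-1.40861061e+00,  3.51200543e-01,  1.65234043e+00, -1.21342973e-05,
        1.13907743e+00, -8.45904097e-02]), 'qvel': array([-0.00074581, -0.00084599, -0.00148431,  0.00037087, -0.00019695,
       -0.00200124]), 'effort': array([ 8.46734129e-04, -5.06833470e+01, -2.91875035e+01, -7.53329550e-05,
        2.67622403e-03,  2.01112488e-05]), 'tool_pos': array([ 0.13433459, -0.53305011,  0.23080976]), 'ee_rot': array([ 9.92396903e-01,  1.23077718e-01, -2.53983366e-05, -5.12274214e-04]), 'contact_force': array([ 0.42988769, -1.2656273 ,  0.20458836]), 'torque': array([-0.01628907, -0.02433995,  0.01963955]), 'finger_force': 0.0, 'opening': 0.9974583818455693}
```

View pics/scene0.png

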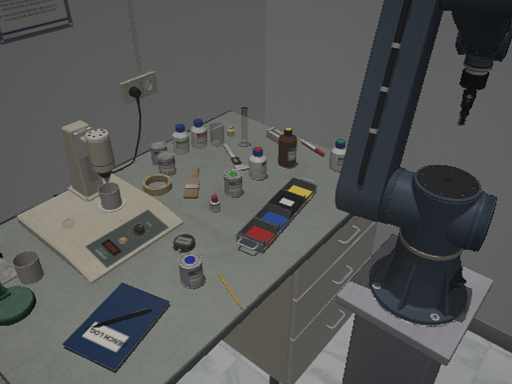

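View pics/top0.png

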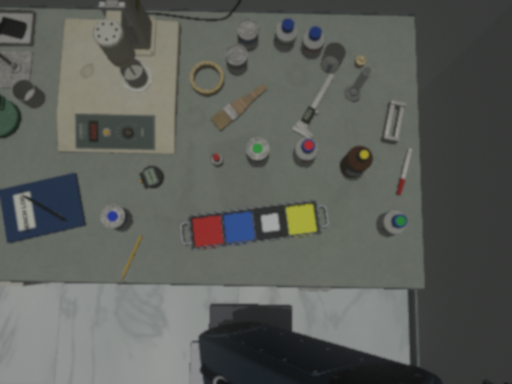

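The scene view shows red-cap bottle (258,163), blue tin (190,270), brown bottle (288,148), dropper (214,203), and carrier (280,212). The top view shows red dot (309,146), blue dot (113,216), yellow dot (364,155), dropper (217,159), and carrier pockets from left: red (208,231), blue (239,227), well (270,222), yellow (301,219). I need enlarged crops for the labels.

```bash
python3 - <<'E'
import cv2,numpy as np
S=cv2.imread("pics/scene0.png");T=cv2.imread("pics/top0.png")
def c(I,u,v,h=25):
    return cv2.resize(I[v-h:v+h,u-h:u+h],(200,200),interpolation=cv2.INTER_CUBIC)
top=np.hstack([c(S,258,163),c(S,190,270),c(S,288,148),c(S,214,203)])
bot=np.hstack([c(T,307,149),c(T,113,217),c(T,358,160),c(T,217,159)])
cv2.imwrite("pics/crop1.png",cv2.convertScaleAbs(np.vstack([top,bot]),alpha=1.4))
a=cv2.resize(S[170:260,225:335],(660,540),interpolation=cv2.INTER_CUBIC)
cv2.imwrite("pics/crop2.png",a)
b=cv2.resize(T[190:260,175:335],(800,350),interpolation=cv2.INTER_CUBIC)
cv2.imwrite("pics/crop3.png",b)
E
```

```text
(no output)
```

View pics/crop1.png

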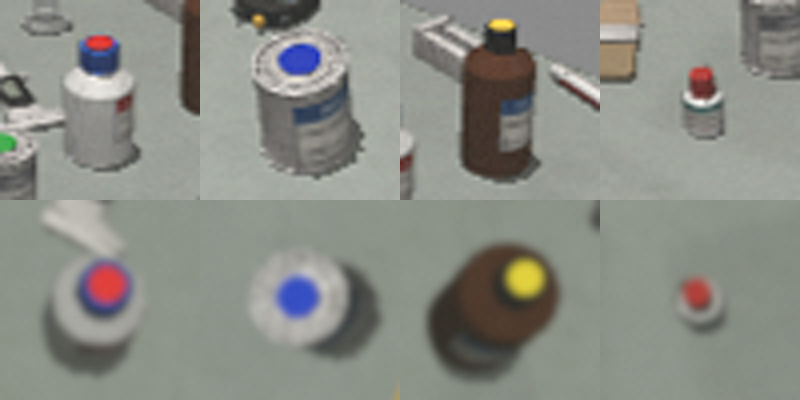

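View pics/crop3.png

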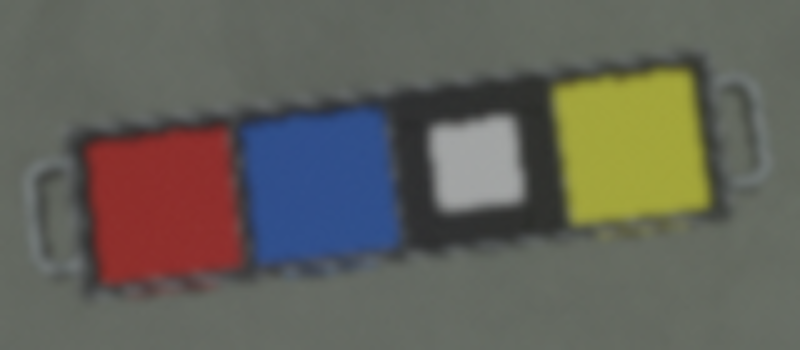

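Labels are visible in the scene view: the blue tin and brown bottle to the right of centre, the red one near the right edge. I'll triangulate the dots and unwrap the cylinders to get azimuths.

```bash
cat > h.py <<'E'
import cv2,numpy as np
class Cam:
    def __init__(s,d):
        s.I=d["pixels"];s.K=np.array([[d["fx"],0,d["cx"]],[0,d["fy"],d["cy"]],[0,0,1.]],float);s.M=np.array(d["camera_from_world"]);s.P=s.K@s.M[:3]
        s.C=-s.M[:3,:3].T@s.M[:3,3]
    def proj(s,X):
        X=np.atleast_2d(X);p=np.c_[X,np.ones(len(X))]@s.P.T;return p[:,:2]/p[:,2:]
    def plane(s,uv,z):
        d=s.M[:3,:3].T@np.linalg.inv(s.K)@np.array([*uv,1.]);return s.C+d*(z-s.C[2])/d[2]
    def blob(s,uv,h,mask):
        u,v=map(int,uv);I=s.I[v-h:v+h+1,u-h:u+h+1].astype(int);m=mask(*I.transpose(2,0,1)).astype(np.uint8)
        n,l,st,c=cv2.connectedComponentsWithStats(m);k=1+np.argmax(st[1:,4])
        return c[k]+[u-h,v-h],st[k,4],(l==k)
def tri(a,pa,b,pb):
    X=cv2.triangulatePoints(a.P,b.P,np.array(pa,float),np.array(pb,float));return (X[:3]/X[3]).ravel()
red=lambda r,g,b:(r>110)&(r>1.8*g)&(r>1.8*b)
redm=lambda r,g,b:(r>90)&(r>1.8*g)&(r>1.8*b)
blue=lambda r,g,b:(b>100)&(b>1.6*r)&(b>1.5*g)
bluem=lambda r,g,b:(b>85)&(b>1.6*r)&(b>1.3*g)
yel=lambda r,g,b:(r>110)&(g>100)&(b<.6*g)
OBJ=dict(red=(.031,.111,.070,.045),blue=(.031,.076,.076,.036),brown=(.033,.143,.100,.050),drop=(.016,.054,.028,.018)) # radius,height,straight,label z
def unwrap(cam,xy,R,z0,z1,zb=0):
    az=np.radians(np.arange(-180,180,1.));zz=np.linspace(z1,z0,60)
    A,Z=np.meshgrid(az,zz);X=np.stack([xy[0]+R*np.cos(A),xy[1]+R*np.sin(A),Z+zb],-1).reshape(-1,3)
    m=cam.proj(X).astype(np.float32).reshape(60,360,2)
    J=cv2.remap(cam.I,m,None,cv2.INTER_CUBIC)
    a0=np.arctan2(cam.C[1]-xy[1],cam.C[0]-xy[0]);J[:,np.cos(az-a0)<.1]=0
    return J
E
python3 - <<'E'
from h import *
S=Cam(np.load("pics/scene0.npz"));T=Cam(np.load("pics/top0.npz"));print(S.C,T.C)
D=dict(red=((258,151),(309,146),red),blue=((190,260),(113,216),blue),brown=((288,131),(364,155),yel),drop=((214,198),(216,158),red))
U=[]
for n,(ps,pt,m) in D.items():
    a,b=S.blob(ps,8,m),T.blob(pt,10,m)
    X=tri(S,a[0],T,b[0]);H=OBJ[n][1]
    xs,xt=S.plane(a[0],H),T.plane(b[0],H)
    print(n,a[:2],b[:2],X.round(4),xs.round(4),xt.round(4))
    xy=(xs+xt)[:2]/2
    U.append(cv2.resize(unwrap(S,xy,OBJ[n][0],0,OBJ[n][2])[:,0:360],(720,140)))
J=np.vstack(U)
for k in range(0,720,60): cv2.putText(J,str(k//2-180),(k,12),0,.35,(255,255,0));J[:,k]=(0,255,0)
cv2.imwrite("pics/unw0.png",J[:,:,::-1])
for n,p,m in [("red",(208,231),redm),("blue",(239,227),bluem),("white",(270,222),lambda r,g,b:(r>130)&(b>130)),("yellow",(301,219),yel)]:
    c,ar,l=T.blob(p,22,m);ys,xs=np.nonzero(l);off=np.array(p)-22
    z=.008 if n!="white" else .022
    W=np.array([T.plane((x+off[0],y+off[1]),z)[:2] for x,y in zip(xs,ys)])
    rc=cv2.minAreaRect((W*1000).astype(np.float32))
    print(n,ar,T.plane(c,z).round(4),np.round(rc[0],1),np.round(rc[1],1),round(rc[2],1))
E
```

```text
[-0.21743701  0.92546368  0.91894379] [0.37858288 0.00184887 1.17207892]
red (array([257.5  , 148.125]), np.int32(16)) (array([308.43396226, 144.54716981]), np.int32(53)) [ 0.6631 -0.1389  0.1138] [ 0.6658 -0.1428  0.111 ] [ 0.6642 -0.1391  0.111 ]
blue (array([189.44444444, 259.36507937]), np.int32(63)) (array([111.92105263, 215.68421053]), np.int32(76)) [0.474  0.3642 0.0772] [0.4747 0.3632 0.076 ] [0.4744 0.3648 0.076 ]
brown (array([288.        , 128.58333333]), np.int32(12)) (array([363.93548387, 153.96774194]), np.int32(62)) [ 0.6333 -0.2725  0.1454] [ 0.6357 -0.2764  0.143 ] [ 0.6342 -0.273   0.143 ]
drop (array([213.85714286, 195.92857143]), np.int32(14)) (array([215.63636364, 156.59090909]), np.int32(22)) [0.6405 0.1033 0.0563] [0.6426 0.1011 0.054 ] [0.6412 0.1036 0.054 ]
red 802 [0.4445 0.1244 0.008 ] [444.7 124.5] [78.5 77.3] 8.0
blue 838 [0.4565 0.0388 0.008 ] [456.9  38.9] [80.3 79.6] 8.2
white 251 [ 0.4691 -0.0465  0.022 ] [469.3 -46.1] [43.  43.4] 8.7
yellow 793 [ 0.4811 -0.1318  0.008 ] [ 481.6 -131.8] [78.9 77.1] 8.4
```

View pics/unw0.png

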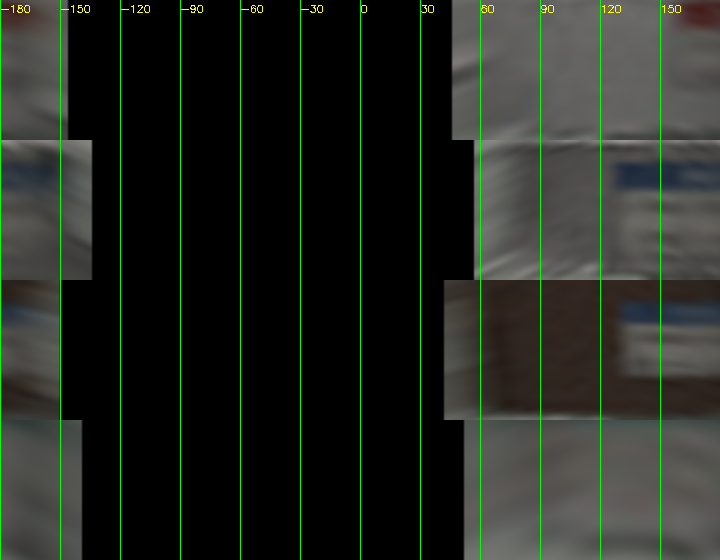

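The unwrap puts the label left edges at about red 162°, tin 127° and brown 130°. The dropper's is unclear. The carrier yaw is about 8.1°, so labels must finish facing 188°. I'll grasp the red bottle, then turn its label to the scene camera to measure its yaw exactly.

```bash
cat >> h.py <<'E'
YAW=8.15
_a=np.radians(YAW);_ex=np.array([np.cos(_a),np.sin(_a)]);_ey=np.array([-_ex[1],_ex[0]]);_c=np.array([.4622,-.0035])
POCK={n:_c+_ey*.0855*k for n,k in dict(red=1.5,blue=.5,drop=-.5,brown=-1.5).items()}
def quat(axis):  # finger closing axis azimuth, deg; tool x = axis+90 as given
    a=np.radians(axis+90)/2;return [np.cos(a),np.sin(a),0,0]
def pick(r,xy,axis,z,grip=40,op=1.):
    r.move_to([*xy,z+.16],quat(axis)); r.set_gripper(op)
    r.move_linear([*xy,z+.03],vel=.2); r.move_linear([*xy,z],vel=.08)
    print("down",r.get_obs()["contact_force"].round(1))
    r.set_gripper(0,grip); o=r.get_obs();print("grip",round(o["opening"]*85,1),round(o["finger_force"],1))
    r.move_linear([*xy,z+.05],vel=.1);r.move_linear([*xy,z+.16],vel=.25)
    o=r.get_obs();print("lift",round(o["opening"]*85,1),o["contact_force"].round(1),"t",round(o["t"],1))
def present(r,n,xy,axis,zlift,name):
    r.move_to([*xy,r.get_obs()["tool_pos"][2]],quat(axis));r.sleep(.3)
    d=optics.get_image("scene");np.savez(f"pics/{name}.npz",**d);c=Cam(d)
    J=cv2.resize(unwrap(c,xy,OBJ[n][0],0,OBJ[n][2],zlift),(720,240))
    J=cv2.convertScaleAbs(J,alpha=1.5)
    for k in range(0,720,60): cv2.putText(J,str(k//2-180),(k,12),0,.35,(255,255,0));J[:,k]=(0,255,0)
    u,v=map(int,c.proj([*xy,OBJ[n][1]/2+zlift])[0]);u=max(u,40);v=max(v,40)
    K=cv2.resize(c.I[v-40:v+40,u-40:u+40],(320,320),interpolation=cv2.INTER_CUBIC)
    K=np.hstack([K,np.zeros((320,400,3),np.uint8)]);cv2.imwrite(f"pics/{name}.png",np.vstack([J,K])[:,:,::-1])
    print(r.get_obs()["t"])
def place(r,n,axis,z,op,zfloor):
    xy=POCK[n];q=quat(axis)
    r.move_to([*xy,z+.15],q);r.sleep(.2)
    r.move_linear([*xy,z+zfloor+.012],vel=.15);r.sleep(.3)
    f0=r.get_obs()["contact_force"][2]
    for k in range(18):
        zz=z+zfloor+.005-.001*k;r.move_linear([*xy,zz],vel=.03)
        f=r.get_obs()["contact_force"][2]-f0
        if abs(f)>3: break
    print("set",round(zz-z,4),round(f,1))
    r.set_gripper(op);r.sleep(.2);r.move_linear([*xy,zz+.03],vel=.06)
    r.move_linear([*xy,z+.17],vel=.25);print("t",r.get_obs()["t"])
E
python3 - <<'E'
from h import *
from cell import r, optics, ticket
xy=(.6644,-.140)
pick(r,xy,-70,.046)
present(r,"red",xy,-130,.16,"pr_red")
E
```

```text
down [-0.3 -0.2  0.4]
grip 59.0 43.9
lift 58.8 [-1.5 -0.6 -2.3] t 5.6
6.9333
```

View pics/pr_red.png

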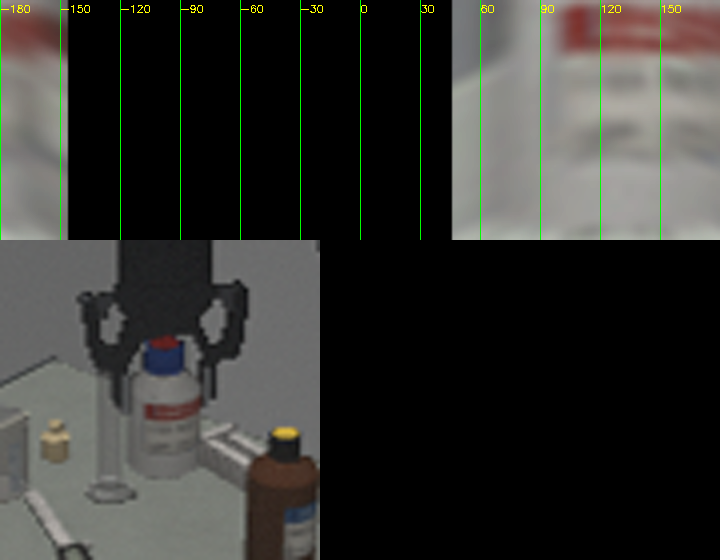

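The red label is now visible with its left edge at about 99° in the unwrap. Its right edge is grazing, so I'll turn it a bit more and measure both edges from the header's redness.

```bash
python3 - <<'E'
from h import *
from cell import r, optics, ticket
xy=(.6644,-.140)
present(r,"red",xy,-155,.16,"pr_red2")
for nm in("pr_red","pr_red2"):
  for dxy in((0,0),(.003,0),(0,-.003)):
    c=Cam(np.load(f"pics/{nm}.npz"));J=unwrap(c,np.add(xy,dxy),.031,0,.07,.16).astype(int)
    s=(J[3:11,:,0]-J[3:11,:,1]).mean(0);s=np.roll(s,180) # index = azimuth 0..359
    print(nm,dxy,[(a,int(s[a])) for a in range(64,216,4)])
E
```

```text
7.7833
pr_red (0, 0) [(64, 0), (68, 0), (72, 0), (76, 0), (80, 0), (84, 0), (88, 0), (92, 1), (96, 8), (100, 20), (104, 36), (108, 45), (112, 38), (116, 28), (120, 30), (124, 35), (128, 37), (132, 36), (136, 33), (140, 31), (144, 32), (148, 30), (152, 29), (156, 31), (160, 33), (164, 34), (168, 34), (172, 32), (176, 31), (180, 31), (184, 30), (188, 31), (192, 31), (196, 28), (200, 24), (204, 20), (208, 16), (212, 12)]
pr_red (0.003, 0) [(64, -1), (68, 0), (72, 0), (76, 0), (80, 0), (84, 0), (88, 0), (92, 0), (96, 0), (100, 5), (104, 17), (108, 33), (112, 45), (116, 39), (120, 28), (124, 29), (128, 33), (132, 37), (136, 36), (140, 32), (144, 29), (148, 30), (152, 28), (156, 27), (160, 28), (164, 30), (168, 30), (172, 30), (176, 29), (180, 27), (184, 26), (188, 25), (192, 24), (196, 25), (200, 24), (204, 22), (208, 20), (212, 16)]
pr_red (0, -0.003) [(64, 0), (68, 0), (72, 0), (76, 0), (80, 0), (84, 0), (88, 1), (92, 9), (96, 20), (100, 35), (104, 45), (108, 38), (112, 27), (116, 28), (120, 33), (124, 36), (128, 36), (132, 33), (136, 30), (140, 30), (144, 29), (148, 28), (152, 30), (15
[... 722 characters left out ...]
34), (116, 32), (120, 30), (124, 31), (128, 30), (132, 29), (136, 31), (140, 32), (144, 32), (148, 32), (152, 31), (156, 29), (160, 31), (164, 34), (168, 37), (172, 38), (176, 36), (180, 32), (184, 27), (188, 22), (192, 16), (196, 10), (200, 7), (204, 4), (208, 2), (212, 1)]
pr_red2 (0, -0.003) [(64, 8), (68, 14), (72, 21), (76, 27), (80, 29), (84, 30), (88, 29), (92, 30), (96, 32), (100, 34), (104, 33), (108, 30), (112, 29), (116, 30), (120, 30), (124, 29), (128, 31), (132, 32), (136, 33), (140, 33), (144, 32), (148, 31), (152, 32), (156, 36), (160, 40), (164, 40), (168, 36), (172, 30), (176, 24), (180, 15), (184, 8), (188, 2), (192, 0), (196, 0), (200, -1), (204, -1), (208, -1), (212, -1)]
```

View pics/pr_red2.png

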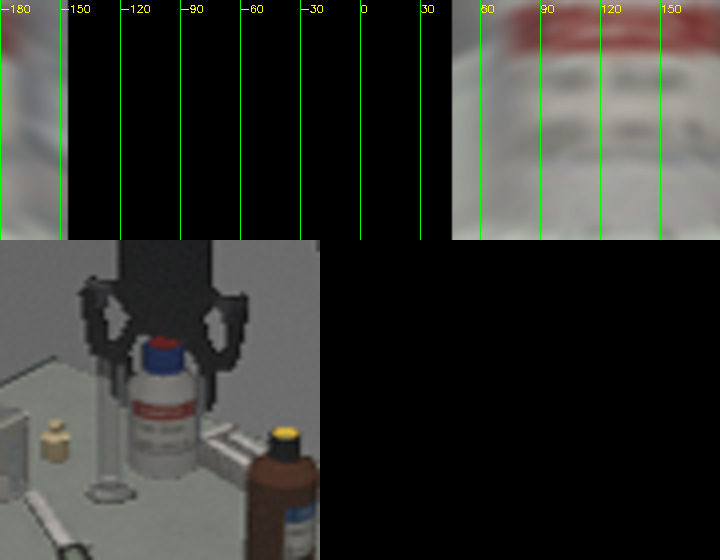

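The red label faces the camera symmetrically (edges 76°/184°), so its azimuth is axis+285°. Next I place it and pick the tin.

```bash
cat >> h.py <<'E'
def edges(name,xy,n,zlift,rows,chan):
    c=Cam(np.load(f"pics/{name}.npz"));J=unwrap(c,xy,OBJ[n][0],0,OBJ[n][2],zlift).astype(int)
    s=np.roll(chan(*J[rows].transpose(2,0,1)).mean(0),180);print([(a,int(s[a])) for a in range(60,240,5)])
E
python3 - <<'E'
from h import *
from cell import r, optics, ticket
place(r,"red",-97,.046,1.,.008)
xy=(.4744,.3644)
pick(r,xy,45,.038)
present(r,"blue",xy,10,.16,"pr_blue")
edges("pr_blue",xy,"blue",.16,slice(12,20),lambda r,g,b:b-r)
E
```

```text
set 0.008 13.2
t 14.1333
down [-0.4  0.1 -0.1]
grip 60.5 43.9
lift 60.4 [ 0.1 -0.5 -5.5] t 19.1
20.0583
[(60, -21), (65, -21), (70, -19), (75, -15), (80, -10), (85, -3), (90, 3), (95, 17), (100, 29), (105, 32), (110, 31), (115, 32), (120, 32), (125, 27), (130, 22), (135, 22), (140, 24), (145, 24), (150, 22), (155, 21), (160, 25), (165, 24), (170, 16), (175, 5), (180, 1), (185, 1), (190, 1), (195, 0), (200, 0), (205, 0), (210, 1), (215, 0), (220, 0), (225, 0), (230, 0), (235, 0)]
```

View pics/pr_blue.png

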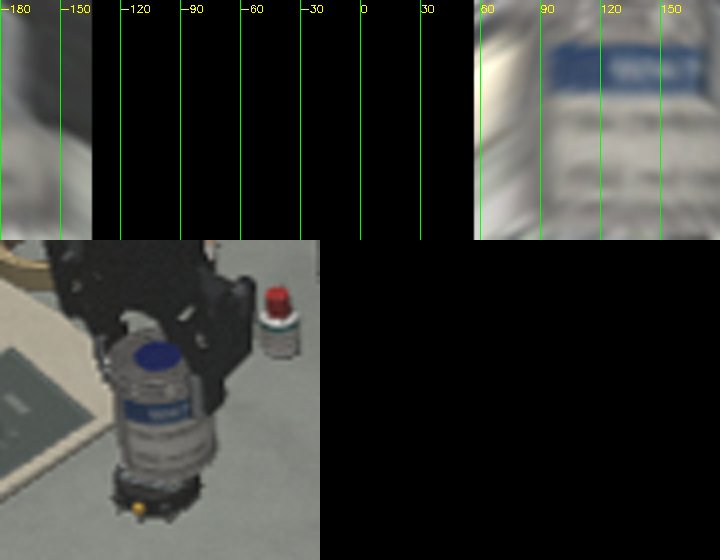

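The tin's left edge is at 93°, and its right edge is behind the finger. I'll turn it further to see the right edge on the lower part of the label.

```bash
python3 - <<'E'
from h import *
from cell import r, optics, ticket
xy=(.4744,.3644)
present(r,"blue",xy,-30,.16,"pr_blue2")
E
```

```text
21.1167
```

View pics/pr_blue2.png

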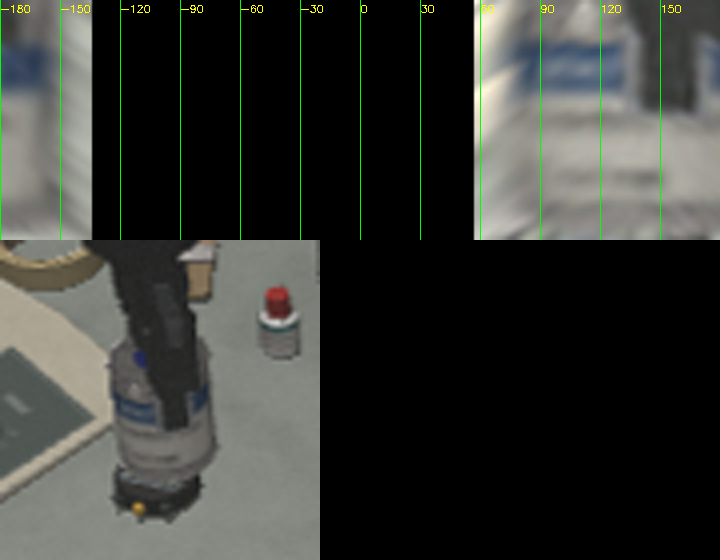

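The header now ends at about 202°, so this label is wide (about ±74°). I'll correct the held tin's axis position using its lid dot and refine both edges.

```bash
python3 - <<'E'
from h import *
xy=np.array((.4744,.3644))
c=Cam(np.load("pics/pr_blue.npz"));p=c.proj([*xy,.236])[0]
m,a,_=c.blob(p,14,lambda r,g,b:(b>70)&(b>1.7*r)&(b>1.7*g));X=c.plane(m,.236);print(p,m,a,X)
c0=Cam(np.load("pics/scene0.npz"));print(c0.plane((189.44,259.37),.076))
for x in (xy,X[:2]):
  edges("pr_blue",x,"blue",.16,slice(13,19),lambda r,g,b:b-r)
  edges("pr_blue2",x,"blue",.16,slice(13,19),lambda r,g,b:b-r)
E
```

```text
[183.7491363  210.88945209] [184.0877193  211.47368421] 57 [0.4721107 0.3654328 0.236    ]
[0.47466528 0.36323473 0.076     ]
[(60, -22), (65, -21), (70, -20), (75, -16), (80, -10), (85, -3), (90, 3), (95, 18), (100, 29), (105, 31), (110, 31), (115, 32), (120, 33), (125, 27), (130, 21), (135, 21), (140, 23), (145, 23), (150, 21), (155, 21), (160, 25), (165, 24), (170, 15), (175, 5), (180, 1), (185, 1), (190, 1), (195, 0), (200, 0), (205, 0), (210, 1), (215, 0), (220, 0), (225, 0), (230, 0), (235, 0)]
[(60, -12), (65, -6), (70, 0), (75, 4), (80, 15), (85, 26), (90, 21), (95, 19), (100, 19), (105, 21), (110, 21), (115, 22), (120, 24), (125, 26), (130, 14), (135, 1), (140, 0), (145, 0), (150, 0), (155, 0), (160, 0), (165, 0), (170, 1), (175, 12), (180, 23), (185, 26), (190, 23), (195, 24), (200, 20), (205, 9), (210, 1), (215, -2), (220, -3), (225, -3), (230, 0), (235, 0)]
[(60, -20), (65, -21), (70, -18), (75, -12), (80, -7), (85, -1), (90, 8), (95, 22), (100, 29), (105, 31), (110, 31), (115, 31), (120, 32), (125, 24), (130, 18), (135, 18), (140, 20), (145, 21), (150, 18), (155, 20), (160, 25), (165, 22), (170, 12), (175, 3), (180, 2), (185, 1), (190, 1), (195, 0), (200, 0), (205, 0), (210, 0), (215, 0), (220, -1), (225, 0), (230, 0), (235, 0)]
[(60, -4), (65, -1), (70, 0), (75, 7), (80, 20), (85, 25), (90, 19), (95, 18), (100, 19), (105, 20), (110, 19), (115, 22), (120, 24), (125, 24), (130, 10), (135, 0), (140, 0), (145, 0), (150, 0), (155, 0), (160, 0), (165, 0), (170, 3), (175, 14), (180, 25), (185, 25), (190, 23), (195, 23), (200, 13), (205, 2), (210, -3), (215, -3), (220, -3), (225, -3), (230, 0), (235, 0)]
```

The tin label centre is at axis+157°. I'll place it and pick the brown bottle. Its left edge was seen head-on at about 130°, so I present the right edge.

```bash
python3 - <<'E'
from h import *
from cell import r, optics, ticket
place(r,"blue",31.5,.038,1.,.008)
xy=(.6344,-.2735)
edges("scene0",xy,"brown",0,slice(11,17),lambda r,g,b:b-r)
edges("scene0",xy,"brown",0,slice(26,36),lambda r,g,b:b+0*r)
pick(r,xy,105,.078)
present(r,"brown",xy,-15,.16,"pr_brown")
edges("pr_brown",xy,"brown",.16,slice(11,17),lambda r,g,b:b-r)
edges("pr_brown",xy,"brown",.16,slice(26,36),lambda r,g,b:b+0*r)
c=Cam(np.load("pics/pr_brown.npz"))
for n,u in (("red",(0,-.0)),("blue",(0,0))):
    p=c.proj([*POCK[n],OBJ[n][1]+.008])[0];m,a,_=c.blob(p,10,red if n=="red" else blue);X=c.plane(m,OBJ[n][1]+.008)
    print(n,POCK[n],X,a)
    edges("pr_brown",X[:2],n,.008,slice(3,11) if n=="red" else slice(13,19),(lambda r,g,b:r-g) if n=="red" else (lambda r,g,b:b-r))
a=cv2.resize(c.I[160:270,215:345],(650,550),interpolation=cv2.INTER_CUBIC)
cv2.imwrite("pics/carr1.png",a[:,:,::-1])
E
```

```text
set 0.008 13.9
t 27.6417
[(60, -12), (65, -15), (70, -16), (75, -15), (80, -16), (85, -18), (90, -17), (95, -16), (100, -17), (105, -16), (110, -15), (115, -16), (120, -17), (125, -22), (130, 1), (135, 26), (140, 30), (145, 25), (150, 26), (155, 26), (160, 24), (165, 22), (170, 21), (175, 21), (180, 20), (185, 20), (190, 15), (195, 9), (200, 5), (205, 1), (210, 0), (215, 0), (220, 0), (225, 0), (230, 0), (235, 0)]
[(60, 45), (65, 34), (70, 25), (75, 27), (80, 32), (85, 32), (90, 31), (95, 31), (100, 32), (105, 32), (110, 31), (115, 31), (120, 31), (125, 31), (130, 47), (135, 74), (140, 80), (145, 86), (150, 90), (155, 89), (160, 88), (165, 86), (170, 86), (175, 84), (180, 80), (185, 72), (190, 68), (195, 71), (200, 78), (205, 83), (210, 0), (215, 0), (220, 0), (225, 0), (230, 0), (235, 0)]
down [-0.7  0.1 -0.8]
grip 63.8 44.6
lift 64.1 [-0.1  0.1 -4.5] t 32.3
34.4583
[(60, 17), (65, 19), (70, 20), (75, 22), (80, 20), (85, 20), (90, 22), (95, 22), (100, 24), (105, 28), (110, 30), (115, 28), (120, 33), (125, 33), (130, 12), (135, -13), (140, -22), (145, -19), (150, -18), (155, -17), (1
[... 740 characters left out ...]
20, 0), (125, -1), (130, 11), (135, 34), (140, 43), (145, 33), (150, 27), (155, 31), (160, 32), (165, 30), (170, 28), (175, 28), (180, 27), (185, 26), (190, 23), (195, 18), (200, 13), (205, 10), (210, 7), (215, 0), (220, 0), (225, 0), (230, 0), (235, 0)]
blue [0.45613954 0.03881824] [0.45605144 0.03859642 0.084     ] 37
[(60, 58), (65, 32), (70, 11), (75, -3), (80, -4), (85, -6), (90, -4), (95, -4), (100, -4), (105, -4), (110, 3), (115, 20), (120, 29), (125, 29), (130, 29), (135, 29), (140, 28), (145, 24), (150, 20), (155, 17), (160, 17), (165, 18), (170, 19), (175, 19), (180, 20), (185, 19), (190, 14), (195, 9), (200, 6), (205, 5), (210, 4), (215, 0), (220, 0), (225, 0), (230, 0), (235, 0)]
```

View pics/carr1.png

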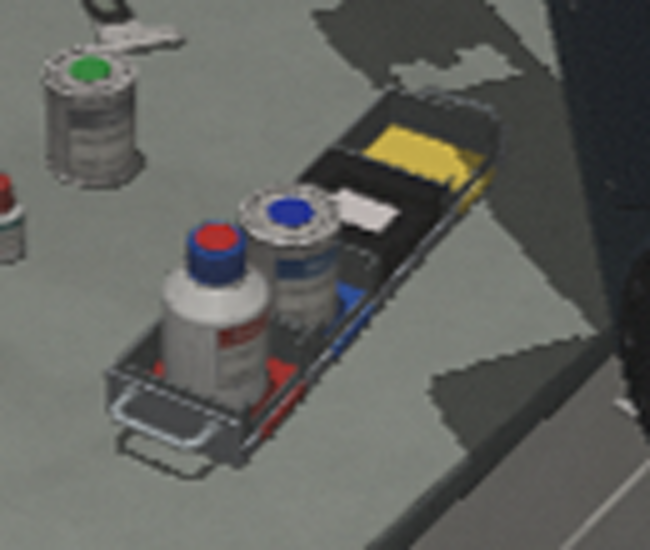

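View pics/pr_brown.png

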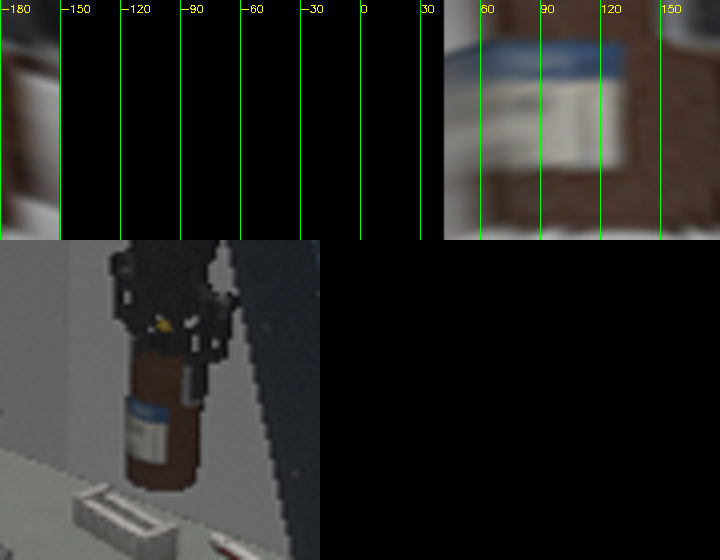

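The brown label centre is axis+85° (edges 130°/250.5°). In the carrier, red (left edge 133°) and tin (114°) are both within a few degrees of 188° and centred. Next I place the brown bottle and profile the dropper's label colours.

```bash
python3 - <<'E'
from h import *
from cell import r, optics, ticket
place(r,"brown",103,.078,1.,.008)
d=optics.get_image("scene");np.savez("pics/s3.npz",**d)
T=Cam(np.load("pics/top0.npz"));S=Cam(np.load("pics/scene0.npz"));X=(.6414,.103)
for nm in("scene0","s3"):
  J=unwrap(Cam(np.load(f"pics/{nm}.npz")),X,.016,0,.028).astype(int)
  for k in range(0,60,6):
    s=np.roll(J[k:k+6].mean(0),180,axis=0);print(k,[(a,*s[a].astype(int)) for a in range(65,215,15)])
# raw pixels
u,v=map(int,S.proj([*X,.02])[0]);print(u,v)
for y in range(v-12,v+9): print(y,[tuple(map(int,p)) for p in S.I[y,u-7:u+8]])
E
```

```text
set 0.008 12.1
t 41.1833
0 [(65, np.int64(81), np.int64(86), np.int64(81)), (80, np.int64(77), np.int64(79), np.int64(76)), (95, np.int64(80), np.int64(79), np.int64(75)), (110, np.int64(80), np.int64(83), np.int64(80)), (125, np.int64(81), np.int64(86), np.int64(81)), (140, np.int64(79), np.int64(86), np.int64(81)), (155, np.int64(82), np.int64(87), np.int64(83)), (170, np.int64(80), np.int64(82), np.int64(80)), (185, np.int64(69), np.int64(74), np.int64(71)), (200, np.int64(57), np.int64(64), np.int64(60))]
6 [(65, np.int64(89), np.int64(91), np.int64(86)), (80, np.int64(82), np.int64(82), np.int64(78)), (95, np.int64(84), np.int64(79), np.int64(76)), (110, np.int64(84), np.int64(82), np.int64(78)), (125, np.int64(90), np.int64(88), np.int64(83)), (140, np.int64(88), np.int64(87), np.int64(84)), (155, np.int64(86), np.int64(85), np.int64(82)), (170, np.int64(91), np.int64(88), np.int64(85)), (185, np.int64(81), np.int64(83), np.int64(79)), (200, np.int64(72), np.int64(73), np.int64(71))]
12 [(65, np.int64(89), np.int64(91), np.int64(86)), (80, np.int64(82), np.int64(81), np.int64(7
[... 13213 characters left out ...]
1, 113, 107), (111, 114, 107), (113, 116, 110), (104, 106, 102), (93, 93, 91), (100, 99, 98), (100, 96, 95), (96, 91, 89), (96, 90, 87), (96, 94, 92), (97, 96, 93), (85, 85, 84), (66, 65, 63), (98, 101, 96), (111, 115, 108)]
211 [(111, 115, 108), (113, 116, 109), (113, 116, 108), (113, 116, 110), (91, 93, 89), (92, 92, 91), (99, 99, 96), (97, 99, 95), (97, 96, 93), (95, 94, 92), (96, 94, 92), (78, 78, 76), (65, 67, 62), (100, 102, 97), (111, 113, 108)]
212 [(116, 118, 112), (114, 118, 112), (113, 117, 110), (114, 117, 112), (114, 117, 111), (102, 105, 99), (81, 83, 79), (79, 81, 77), (78, 79, 75), (71, 73, 69), (70, 71, 67), (102, 105, 100), (115, 119, 113), (112, 114, 108), (110, 114, 108)]
```

The dropper's teal band spans its whole visible side, so its label edges face away from the camera. I'll centre it with a light body pinch, grip it by the cap to keep the label visible, and scan all round.

```bash
python3 - <<'E'
from h import *
from cell import r, optics, ticket
xy=np.array((.6414,.103));a0=9
r.move_to([*xy,.16],quat(a0));r.move_linear([*xy,.05],vel=.2);r.move_linear([*xy,.019],vel=.06)
r.set_gripper(0,20);print("body",r.get_obs()["opening"]*85)
r.set_gripper(.6);r.move_linear([*xy,.0445],vel=.06)
r.set_gripper(0,25);print("cap",r.get_obs()["opening"]*85,r.get_obs()["finger_force"])
r.move_linear([*xy,.075],vel=.06);r.move_linear([*xy,.2045],vel=.25);print(r.get_obs()["opening"]*85,r.get_obs()["t"])
tile=[]
for k in (140,70,0,-70,-140):
    r.move_to([*xy,.2045],quat(a0+k));r.sleep(.15);d=optics.get_image("scene");np.savez(f"pics/d{k}.npz",**d);c=Cam(d)
    J=unwrap(c,xy,.016,0,.028,.16);s=np.roll((J.astype(int)[2:14,:,1]-J[2:14,:,0]).mean(0),180)
    print(k,[(a-k)%360 for a in range(86,190,8)],[int(s[a]) for a in range(86,190,8)])
    u,v=map(int,c.proj([*xy,.18])[0]);tile.append(cv2.resize(c.I[v-14:v+14,u-12:u+12],(160,187),interpolation=cv2.INTER_CUBIC))
cv2.imwrite("pics/dscan.png",cv2.convertScaleAbs(np.hstack(tile)[:,:,::-1],alpha=1.4));print(r.get_obs()["t"])
E
```

```text
body 29.96091919571817
cap 18.279885411159967 24.40313011407852
18.1290140908647 47.575
140 [306, 314, 322, 330, 338, 346, 354, 2, 10, 18, 26, 34, 42] [-1, -1, 0, 0, 0, -1, -1, 0, -1, 0, 0, 0, 0]
70 [16, 24, 32, 40, 48, 56, 64, 72, 80, 88, 96, 104, 112] [-1, -1, 0, 0, -1, -1, 0, 0, 0, 0, 0, -1, -1]
0 [86, 94, 102, 110, 118, 126, 134, 142, 150, 158, 166, 174, 182] [-1, -4, -3, -1, 0, 0, -2, -1, 0, -1, 0, 1, 1]
-70 [156, 164, 172, 180, 188, 196, 204, 212, 220, 228, 236, 244, 252] [-2, -1, 0, 0, 0, 0, -1, -1, -1, -1, 0, 0, -2]
-140 [226, 234, 242, 250, 258, 266, 274, 282, 290, 298, 306, 314, 322] [0, 0, 0, -1, -1, -1, 0, 0, 0, 0, 0, 0, -1]
55.1667
```

View pics/dscan.png

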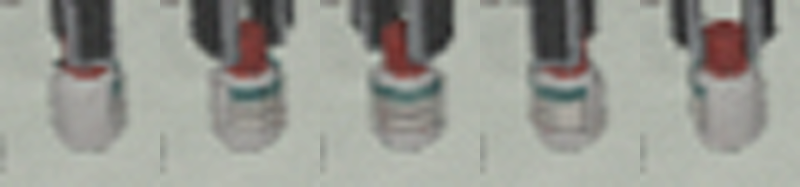

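In the scan, tile k=+70 has its left edge 29° left of centre and tile k=−70 has its right edge 29° right. The dropper label is therefore centred at 136° for axis 9, so axis 61° gives 188°. I'll place it, back off and check.

```bash
python3 - <<'E'
from h import *
from cell import r, optics, ticket
place(r,"drop",61,.0445,.5,.022)
r.move_to([.35,-.35,.3],quat(9))
d=optics.get_image("scene");c=Cam(d);np.savez("pics/fin.npz",**d);t=optics.get_image("top");T=Cam(t)
A=cv2.resize(c.I[140:265,215:345],(572,550),interpolation=cv2.INTER_CUBIC)
B=cv2.resize(T.I[185:260,190:325],(572,318),interpolation=cv2.INTER_CUBIC)
cv2.imwrite("pics/fin.png",cv2.resize(np.hstack([A[:, :, ::-1],np.vstack([B[:,:,::-1],np.zeros((232,572,3),np.uint8)])]),(800,385)))
p=c.proj([*POCK["brown"],.151])[0];m,a,_=c.blob(p,10,yel);X=c.plane(m,.151);print(X,POCK["brown"])
edges("fin",X[:2],"brown",.008,slice(11,17),lambda r,g,b:b-r)
print(r.get_obs()["t"])
E
```

```text
set 0.021 8.9
t 63.35
[ 0.48267249 -0.13263327  0.151     ] [ 0.48038138 -0.13045472]
[(60, -11), (65, -14), (70, -15), (75, -14), (80, -15), (85, -16), (90, -16), (95, -17), (100, -18), (105, -16), (110, -17), (115, -17), (120, -19), (125, -14), (130, 8), (135, 30), (140, 32), (145, 28), (150, 27), (155, 26), (160, 23), (165, 22), (170, 22), (175, 22), (180, 20), (185, 20), (190, 18), (195, 12), (200, 6), (205, 1), (210, 0), (215, 0), (220, 0), (225, 0), (230, 0), (235, 0)]
64.725
```

View pics/fin.png

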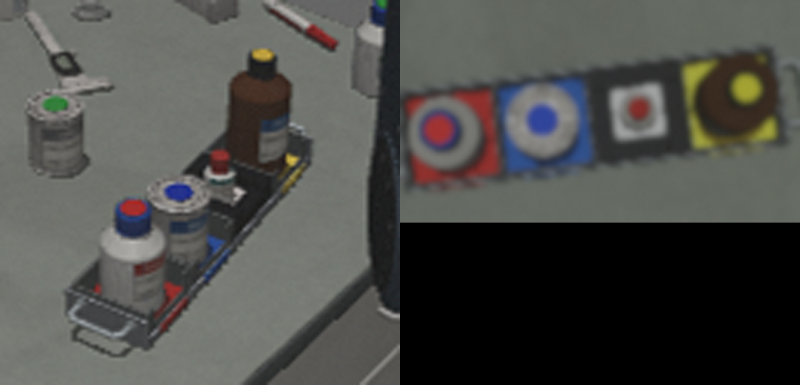

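All four stand upright and centred with labels to the front; brown's left edge at 129° plus 60° gives 189°. The green twins are untouched, so I'm handing in.

```bash
python3 -c "
from cell import r, optics, ticket
print(ticket.hand_in())"
```

```text
the job is handed in; nothing more can be done
None
```

I packed all four containers and handed the job in at about 65 s: in the last images each stood upright in its own pocket, label to the window, and the green-dot pair had not been touched.

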